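Change the coarse welding current with the output off, fine trim untouched

TASK

The welding output is live. On the bench control station, turn the output switch off, then swing the large outer coarse-current ring round until its pointer lines up with the fourth of the five marks on its scale (counted clockwise from the shortest), without turning the fine-trim knob in its centre, and then switch the output fully on again. Never move the coarse ring while the output is on, and leave the tools on the bench where they lie.

Things in the scene. Friction and masses are not known exactly. Their poses are not given: they have to be found in the camera images.
- station: Grey sheet-steel control station bolted to the bench, 240 mm deep (x) by 340 mm wide (y), flat aluminium panel 85 mm above the bench, a low guard bar (117 mm high) along each end. Origin: centre of its underside; x points to its far side, y to its left, z up. On the panel: at left the concentric dial, at near right the output switch, at far right a panel meter 50 x 80 mm, 7 mm high.
- dial_axis (a point): Point on the common vertical axis of coarse ring and fine knob, at the panel's surface, 5 mm nearer and 60 mm left of the station's origin; same axes as the station. Five dark marks (5 mm wide, 2 mm high, no obstacle) start 84 mm out, 0.7 rad apart: the first (8 mm long) 1.4 rad counter-clockwise of station x, the third along x, the fifth (20 mm long) 1.4 rad clockwise.
- mark4 (a point): The target: a point at the inner end of the fourth mark (17 mm long), 80 mm from the dial axis, in the direction 0.7 rad clockwise (to the right) of the station's x, 2 mm above the panel.
- coarse_ring (a joint): Angle of the outer coarse ring: 0 with its pointer on the first mark, growing clockwise seen from above, 0.7 per mark, so 2.1 on the fourth mark; stops at -0.09 and 2.89. It turns stiffly (0.22 N m, about 4 N at 57 mm out), stays where it is left, and can be pushed round by the side of its pointer handle.
- ring_pointer (a point): Pointed end of the coarse ring's one radial pointer handle, 76 mm from the dial axis, 15 mm above the panel; its x axis points outward. The handle is a black bar 14 mm wide, 6 to 24 mm above the panel, its flat sides running from the ring out to 70 mm from the axis. The ring itself is a black disc of 76 mm diameter, 5 to 25 mm above the panel.
- fine_knob (a joint): Angle of the inner fine-trim knob, growing clockwise from above; must stay as found. It turns very easily (0.03 N m) and independently of the ring.
- fine_mark (a point): End of the line on the fine knob's top, 18 mm from the dial axis, 56 mm above the panel. The fine knob is grey, 48 mm across at its skirt and about 42 mm above it, and stands from 26 to 57 mm above the panel, over the middle of the ring.
- switch_axis (a point): Point on the vertical axis of the output switch, at the panel's surface, in the middle of its grey 84 mm square plate; 35 mm nearer and 108 mm right of the station's origin; same axes as the station.
- output_switch (a joint): Angle of the output switch, growing counter-clockwise from above: 0 = off, nose to the right (station -y, at the small raised circle); 1.571 = on, nose to the far side (station +x, at the small raised bar). Stops at 0 and 1.571. It turns with 0.12 N m (about 4 N at 28 mm) and stays where it is left.
- switch_nose (a point): The pointed nose of the output switch's handle, 44 mm from its axis, 19 mm above the panel; its x axis points outward. The handle is a black bar 14 mm wide, 6 to 32 mm above the panel, its flat sides running from 36 mm behind to 38 mm ahead of the axis.
- wire_brush: Wire brush, 270 mm long along x, 26 mm wide, 34 mm high, lying to the right of the station; origin under its middle. Leave alone.
- chipping_hammer: Steel chipping hammer, 240 mm long along x, head 150 mm across, lying to the left of the station; origin under the front end of its grip. Leave alone.
- steel_angle_plate: Flat L-shaped steel plate, 80 mm long by 82 mm, 8 mm thick, lying beyond the station; origin near its middle. Leave alone.

How it is judged:
By the outcome, as a careful person would: the job done as asked, in the order asked, and still so for the second after the job is handed in, with the robot touching nothing.
It also fails if it takes over 72 s, if anything falls off the work surface, if the arm or the gripper's body presses on something with over 40 N, if the wrist force passes 120 N, or if a joint passes its speed limit or range.

ROBOT

A 7-joint arm with a two-finger parallel gripper is mounted at the origin on the work surface. World frame = base frame: x ahead of the robot, y to its left, z up, the work surface at z = 0. Lengths are in m, angles in rad, forces in N, time in s.
With the tool pointing down it reaches from about 0.425 to 0.875 m from the base axis. Payload 4.7 kg.
Tool frame: the origin (TCP) lies on the mounting face of the last link; the fingertips stand 182 mm ahead of it and the grasp point (between the pads) lies 164 mm ahead of it (ctrl.finger_overhang is the distance from the TCP to the fingertips, in m); z points along the fingers, y is the line along which they close (so a half turn about z gives the same grasp; the last joint's range is limited). The gripper opens to 87 mm and grips with 3 to 60 N. Pads are 19 mm wide; open, the fingers measure 117 mm over their backs; the gripper's body (75 mm by 190 mm) begins 51 mm behind the grasp point.
Start: joints at [-1.259, 0.321, -0.07, 1.45, 0.023, 1.371, -0.057], TCP at [0.191, 0.621, 0.405] pointing down, gripper open.
Joint ranges: [-2.86, 2.86], [-0.3, 2.09], [-1.38, 1.24], [0.06, 2.45], [-1.56, 4.7], [0.09, 2.05], [-2.69, 2.69]. Speed limits (rad/s): [2.57, 2.57, 3.14, 3.14, 3.14, 3.14, 3.14].

INTERFACE

Orientations are given as a rotation vector (axis times angle).
In Python, from bench import ctrl gives the robot as it stands.
- The arm moves only by the shell command python3 -m jog 'ROWS' [FORCE]. ROWS is a JSON object of lists of equal length, an entry for each row: "translation": the shift along the tool's x, y, z as a fraction of full scale, a list of three; "yaw": the turn about the tool's z as a fraction of full scale; "jaw": the closure, from 0 (fully open) to 1 (shut). In form: {"translation": [[dx, dy, dz], ...], "yaw": [yaw, ...], "jaw": [jaw, ...]}. A call has 1 to 8 rows; each row is the pose to reach, as a shift and turn from the pose commanded when the call began, along the tool's axes at that moment, turning the shorter way round; what a row does not reach only later rows make up. Full scale, the value 1, is 0.2 m for a shift and 180 degrees for a turn. A row lasts 1/8 s, in which the tool goes at most 62.5 mm and 10.7 degrees, less where a joint would pass 70% of its speed; a pose out of reach is approached as far as the arm can. A call with a number of a shift or a turn outside -1 to 1 is refused whole. A call with a gripper value outside its range is refused whole. The fingers move at their own pace and stop on an object; FORCE is the grip in N (left out, the last holds). Time passes only in rows, so rows that repeat a pose let the fingers close. It gives the time, the measured TCP pose, the force, the opening and the grip force at its end, in the units of the state.
- ctrl.get_state(): the state, without advancing time (a new reading comes with each control period).
- ctrl.get_image(name): name is "side" or "top"; returns a dict with "pixels" (400x640x3 uint8, blue, green, red), "fx", "fy", "cx", "cy" (pixels), "k1" (the pictures are not rectified: a ray, as slopes to the right and down, at radius r is drawn at 1 + k1 r^2 times it, then the intrinsics apply), "R" (3x3) and "t" (3): a world point X has camera coordinates R X + t. Camera axes: x right, y down, z forward; pixel columns grow to the right and rows downward; lengths in m; the calibration is good to about 2 mm. A picture is of the moment at which its call begins. There is no depth.
- ctrl.close_job(): hands the job in; it is judged then, once.
Trained networks look in a picture, given as the dict that the camera call returned (one of the last four; its "shot" number tells which), for a name from the list of things; names that differ only in an ending like _2 or _b are one class to them, and where a whole thing is asked for, a point or a joint stands for the part that bears it (a point fixed in the world has none). Each returns a list of dicts, best first, with "p" (0 to 1); they miss things now and then, are a little off and sometimes report something else, mostly with a low value. They report only what shows in the picture. A call takes as long as a camera call.
- ctrl.silhouettes(label, picture): "region" (400x640 bool, what is visible of it) and "at" ([column, row] in pixels, amid what is visible of it).
The state is a dict: "time": time; "joint_positions": joint angles; "qd": joint speeds; "joint_torque": joint torques, N m; "position": TCP position; "tool_rot": TCP orientation; "ft_force": force on the tool from outside, world axes, zero at the start; "torque": the same for the moment, N m; "grip_width": opening from 0.0 (shut) to 1.0 (fully open); "grip_force": force on a finger pad.
Only numpy, scipy, OpenCV 4.12 (cv2) and the standard library are available. Lean on these libraries where they do the work, as an engineer would, in place of code of your own. Each camera call takes 0.05 s, during which the arm holds its last target. There are 200 camera calls.

## Working session

There is one attempt and no reset: what is moved stays moved. The work goes in short steps, Python scripts to look and compute and a shell command to move; the robot and the scene stay as the last step left them, time stands still between calls to the robot, and variables do not carry over. Pictures are saved under pics/ and viewed, at most 10 in all, crops included, and the job is handed in when it is done.

```bash
ls; mkdir -p pics; cat > h.py <<'E'
import numpy as np,cv2
from bench import ctrl
from scipy.spatial.transform import Rotation as Ro
def ray(im,p):
    # pixel -> world ray
    u=np.array([(p[0]-im['cx'])/im['fx'],(p[1]-im['cy'])/im['fy']]); v=u.copy()
    for _ in range(20): v=u/(1+im['k1']*(v@v))
    R=np.array(im['R']);t=np.array(im['t'])
    return -R.T@t, R.T@np.array([v[0],v[1],1])
def atz(im,p,z):
    o,d=ray(im,p); return o+d*(z-o[2])/d[2]
def proj(im,X):
    c=np.array(im['R'])@X+np.array(im['t']); v=c[:2]/c[2]; v=v*(1+im['k1']*(v@v))
    return np.array([v[0]*im['fx']+im['cx'],v[1]*im['fy']+im['cy']])
E
python3 - <<'E'
from h import *
for n in ['top','side']:
    im=ctrl.get_image(n); cv2.imwrite(f'pics/{n}0.png',im['pixels'])
    o,_=ray(im,[320,200]); print(n,o,atz(im,[320,200],0.085))
    for l in ['station','coarse_ring','ring_pointer','fine_knob','output_switch','switch_nose','fine_mark','wire_brush','chipping_hammer']:
        for r in ctrl.silhouettes(l,im)[:2]:
            print(l,round(r['p'],2),r['at'],r['region'].sum(),atz(im,r['at'],0.1).round(3))
s=ctrl.get_state();print(s)
E
```

```text
pics
top [0.35570409 0.07392272 1.23446165] [0.6053489 0.0833056 0.085    ]
station 0.73 [342.7, 228.4] 11567 [0.521 0.017 0.1  ]
coarse_ring 0.57 [321.5, 214.7] 417 [0.559 0.078 0.1  ]
ring_pointer 0.76 [324.1, 228.6] 422 [0.519 0.07  0.1  ]
fine_knob 0.49 [325.4, 222.5] 243 [0.537 0.067 0.1  ]
output_switch 0.47 [380.9, 249.2] 214 [ 0.464 -0.091  0.1  ]
switch_nose 0.72 [377.4, 252.8] 202 [ 0.454 -0.081  0.1  ]
fine_mark 0.59 [326.3, 220.6] 239 [0.542 0.064 0.1  ]
wire_brush 0.8 [435.9, 261.6] 829 [ 0.432 -0.244  0.1  ]
chipping_hammer 0.63 [405.6, 182.2] 449 [ 0.66  -0.165  0.1  ]
chipping_hammer 0.61 [251.3, 192.8] 643 [0.62  0.282 0.1  ]
side [ 0.18264051 -0.88456246  1.06246848] [0.61938969 0.10416314 0.085     ]
station 0.82 [306.3, 239.5] 8355 [ 0.504 -0.053  0.1  ]
coarse_ring 0.86 [305.1, 211.1] 304 [0.548 0.061 0.1  ]
ring_pointer 0.81 [309.3, 210.0] 321 [0.562 0.06  0.1  ]
fine_knob 0.69 [302.5, 203.0] 186 [0.556 0.1   0.1  ]
output_switch 0.64 [297.7, 247.4] 244 [ 0.469 -0.071  0.1  ]
switch_nose 0.54 [297.7, 249.7] 300 [ 0.465 -0.079  0.1  ]
fine_mark 0.55 [303.6, 204.1
[... 223 characters left out ...]
itions': array([-1.25891823,  0.32097081, -0.07010937,  1.45048706,  0.02260176,
        1.3708188 , -0.05690015]), 'qd': array([ 3.18998028e-04, -6.77665874e-05,  8.15054763e-04, -3.70938024e-03,
        2.10257095e-04,  4.91642291e-04, -2.22599108e-04]), 'joint_torque': array([-3.13910841e-04, -4.91104639e+01, -4.03168984e-01, -3.12783730e+01,
       -6.37553469e-02,  3.33869085e-02,  1.63523782e-05]), 'position': array([0.19071971, 0.62139109, 0.40481207]), 'tool_rot': array([4.65970612e-01, 3.10678428e+00, 1.51034916e-04]), 'ft_force': array([0.0701377 , 0.1393279 , 0.68433332]), 'torque': array([ 0.00327809, -0.00955188, -0.0156833 ]), 'grip_force': 0.0, 'grip_width': 1.000465284857369}
```

```bash
python3 - <<'E'
import cv2
a=cv2.imread('pics/top0.png')[140:330,220:480]; cv2.imwrite('pics/top0c.png',cv2.resize(a,None,fx=3,fy=3,interpolation=cv2.INTER_CUBIC))
a=cv2.imread('pics/side0.png')[150:350,180:440]; cv2.imwrite('pics/side0c.png',cv2.resize(a,None,fx=3,fy=3,interpolation=cv2.INTER_CUBIC))
E
```

```text
(no output)
```

View pics/top0c.png

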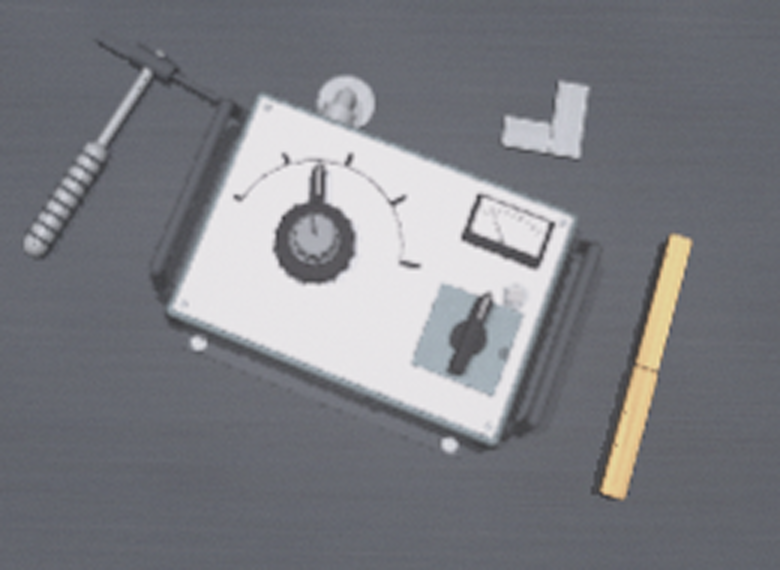

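View pics/side0c.png

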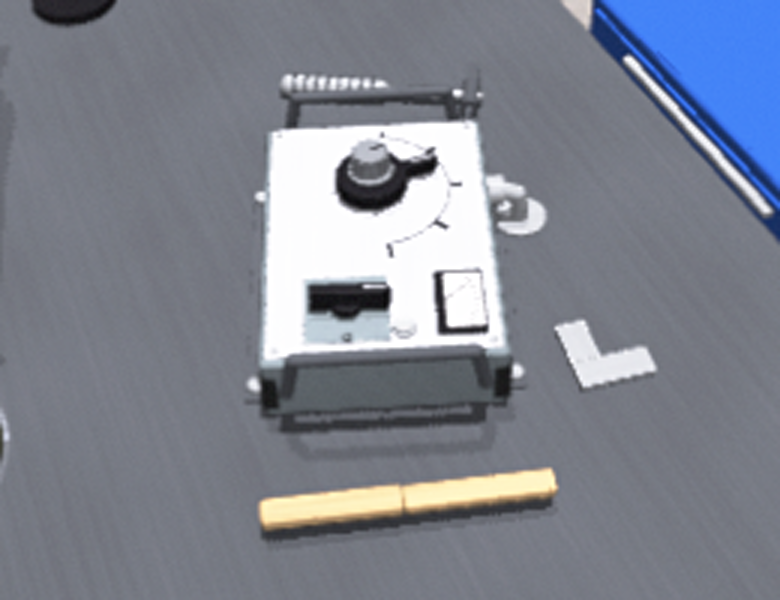

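The top view shows the station yawed clockwise by about 20°. The dial is near crop (315,240), with the pointer between marks 2 and 3. The switch is at crop (468,340), nose to the far side (on). Next I fit the station pose from the corners and marks.

```bash
python3 - <<'E'
from h import *
from scipy.optimize import least_squares
T=ctrl.get_image('top');S=ctrl.get_image('side')
C=[(.12,.17),(.12,-.17),(-.12,-.17),(-.12,.17)]
top=[(262,95),(578,215),(498,443),(170,312)]; side=[(480,122),(497,350),(265,353),(272,130)]
mk=[(238,198),(287,157),(350,157),(400,198),(410,265)]; smk=[(381,135),(432,151),(457,183),(442,224),(390,250)]
obs=[]
for c,t,s in zip(C,top,side):
    P=(*c,.085); obs+=[(T,P,np.array(t)/3+[220,140]),(S,P,np.array(s)/3+[180,150])]
for i in range(5):
    a=1.4-.7*i; r=.084+(.008+.003*i)/2; P=(-.005+r*np.cos(a),.06+r*np.sin(a),.087)
    obs+=[(T,P,np.array(mk[i])/3+[220,140]),(S,P,np.array(smk[i])/3+[180,150])]
obs+=[(T,(-.035,-.108,.117),np.array((468,340))/3+[220,140])]
def W(p,P):
    c,s=np.cos(p[2]),np.sin(p[2]); return np.array([p[0]+c*P[0]-s*P[1],p[1]+s*P[0]+c*P[1],P[2]])
f=lambda p:np.concatenate([proj(i,W(p,P))-o for i,P,o in obs])
r=least_squares(f,[.54,.02,-.35],loss='soft_l1'); print(r.x); print(f(r.x).reshape(-1,2).round(1).tolist())
np.save('pose.npy',r.x)
p=r.x
for n,P in dict(dial=(-.005,.06,.085),sw=(-.035,-.108,.085),meter=(.07,-.11,.09)).items(): print(n,W(p,P).round(4))
# pointer angle from tip pixel in top
def loc(X): d=X[:2]-W(p,(-.005,.06,0))[:2]; c,s=np.cos(p[2]),np.sin(p[2]); return np.array([c*d[0]+s*d[1],-s*d[0]+c*d[1]])
for im,q,o in((T,(320,166),(220,140)),(S,(434,157),(180,150))):
    l=loc(atz(im,np.array(q)/3+o,.105)); print('ptr r',np.hypot(*l),'coarse',1.4-np.arctan2(l[1],l[0]))
E
```

```text
[ 0.52713106  0.01012902 -0.37091735]
[[-0.8, -3.3], [-0.7, -1.2], [1.8, -0.6], [4.0, 1.1], [-0.4, 1.6], [-3.6, 4.3], [-2.6, -0.8], [-2.3, -0.7], [-0.1, -1.2], [0.0, -0.0], [-0.1, -0.4], [-0.4, -0.2], [0.0, -0.1], [-0.7, 0.8], [-0.2, 0.1], [-0.7, 0.7], [0.3, -0.6], [-0.7, 0.6], [1.2, -1.7]]
dial [0.5442 0.0679 0.085 ]
sw [ 0.4554 -0.0778  0.085 ]
meter [ 0.5525 -0.1178  0.09  ]
ptr r 0.07093872256605638 coarse 1.0799605175842042
ptr r 0.07520853226811948 coarse 1.035487710171283
```

```bash
python3 - <<'E'
from h import *
from scipy.optimize import least_squares
T=ctrl.get_image('top');S=ctrl.get_image('side')
mk=[(238,198),(287,157),(350,157),(400,198),(410,265)]; smk=[(381,135),(432,151),(457,183),(442,224),(390,250)]
pt=[(441,284),(525,308),(495,396),(413,365)]; ps=[(388,279),(390,342),(303,340),(306,279)]
C=[(.042,.042),(.042,-.042),(-.042,-.042),(-.042,.042)]
obs=[]
for c,t,s in zip(C,pt,ps):
    P=(c[0]-.035,c[1]-.108,.086); obs+=[(T,P,np.array(t)/3+[220,140]),(S,P,np.array(s)/3+[180,150])]
for i in range(5):
    a=1.4-.7*i; r=.084+(.008+.003*i)/2; P=(-.005+r*np.cos(a),.06+r*np.sin(a),.087)
    obs+=[(T,P,np.array(mk[i])/3+[220,140]),(S,P,np.array(smk[i])/3+[180,150])]
def W(p,P):
    c,s=np.cos(p[2]),np.sin(p[2]); return np.array([p[0]+c*P[0]-s*P[1],p[1]+s*P[0]+c*P[1],P[2]])
f=lambda p:np.concatenate([proj(i,W(p,P))-o for i,P,o in obs])
r=least_squares(f,[.54,.02,-.35],loss='soft_l1'); print(r.x); print(f(r.x).reshape(-1,2).round(1).tolist())
np.save('pose.npy',r.x)
p=r.x
for n,P in dict(dial=(-.005,.06,.085),sw=(-.035,-.108,.085)).items(): print(n,W(p,P).round(4))
def loc(X): d=X[:2]-W(p,(-.005,.06,0))[:2]; c,s=np.cos(p[2]),np.sin(p[2]); return np.array([c*d[0]+s*d[1],-s*d[0]+c*d[1]])
for im,q,o in((T,(320,166),(220,140)),(S,(434,157),(180,150))):
    l=loc(atz(im,np.array(q)/3+o,.105)); print('ptr r',np.hypot(*l),'coarse',1.4-np.arctan2(l[1],l[0]))
n=np.array((488,293))/3+[220,140]; X=atz(T,n,.110); print('nose',X,(X-W(p,(-.035,-.108,.085))))
E
```

```text
[ 0.52772518  0.00968246 -0.36173325]
[[0.5, -1.7], [-0.5, -0.7], [0.0, 1.1], [0.2, 0.1], [-0.0, -0.5], [-0.2, 2.4], [-0.6, -1.3], [-1.2, 0.8], [-0.1, -1.0], [-0.2, 0.0], [-0.3, -0.4], [-0.6, -0.3], [-0.1, -0.2], [-0.6, 0.7], [-0.2, -0.2], [-0.5, 0.6], [0.4, -1.0], [-0.3, 0.6]]
dial [0.5443 0.0676 0.085 ]
sw [ 0.4568 -0.0789  0.085 ]
ptr r 0.07086134293086727 coarse 1.0850737831989241
ptr r 0.07514403310651395 coarse 1.0407906533638709
nose [ 0.49518251 -0.09436601  0.11      ] [ 0.03841304 -0.01542407  0.025     ]
```

```bash
cat >> h.py <<'E'
p=np.load('pose.npy')
def W(P):
    c,s=np.cos(p[2]),np.sin(p[2]); return np.array([p[0]+c*P[0]-s*P[1],p[1]+s*P[0]+c*P[1],P[2]])
DIAL=(-.005,.06,.085); SW=(-.035,-.108,.085)
def frac(tip,ydir,st=None):
    "fractions to bring the fingertips to tip (world), tool y at world angle ydir, tool down"
    st=st or ctrl.get_state(); R=Ro.from_rotvec(st['tool_rot']).as_matrix()
    d=R.T@(np.array(tip)+[0,0,ctrl.finger_overhang]-st['position'])/.2
    cur=np.arctan2(R[1,1],R[0,1]); dy=-(ydir-cur); dy=(dy+np.pi)%(2*np.pi)-np.pi   # + = clockwise
    return d.round(4).tolist(), round(dy/np.pi,4)
E
python3 - <<'E'
from h import *
print(frac((.42,.40,.22),p[2]+np.pi/2)); print(frac((.5,.15,.22),p[2]+np.pi/2)); print(frac([*W(SW)[:2],.16],p[2]+np.pi/2))
E
```

```text
([-1.4206, -0.7219, 0.013], np.float64(0.0203))
([-2.1697, -1.7995, 0.013], np.float64(0.0203))
([-2.299, -2.9572, 0.3129], np.float64(0.0203))
```

```bash
python3 -m jog '{"translation":[[-0.25,-0.15,0],[-0.5,-0.3,0],[-0.75,-0.45,0],[-1,-0.65,0],[-1,-0.9,0],[-1,-1,0]],"yaw":[0,0.01,0.02,0.02,0.02,0.02],"jaw":[0.4,0.4,0.4,0.4,0.4,0.4]}'
python3 -m jog '{"translation":[[-0.25,-0.2,0],[-0.5,-0.4,0],[-0.75,-0.6,0],[-1,-0.8,0],[-1,-1,0],[-1,-1,0]],"yaw":[0,0,0,0,0,0],"jaw":[0.4,0.4,0.4,0.4,0.4,0.4]}'
python3 - <<'E'
from h import *
print(frac([*W(SW)[:2],.16],p[2]+np.pi/2),frac([*W(SW)[:2],.095],p[2]+np.pi/2),ctrl.get_state()['joint_positions'])
E
```

```text
time: 1.95
position: [0.3238, 0.3686, 0.405]
tool_rot: [-0.569, -3.09, 0.0]
ft_force: [0.6, 0.2, -0.3]
grip_width: 0.61
grip_force: 0.0
time: 2.7
position: [0.4399, 0.1101, 0.405]
tool_rot: [0.573, 3.089, 0.001]
ft_force: [0.5, 0.0, 0.8]
grip_width: 0.602
grip_force: 0.0
([-0.4181, -0.8524, 0.3137], np.float64(-0.0017)) ([-0.4181, -0.8526, 0.6387], np.float64(-0.0017)) [-0.71073792 -0.12100823  0.37817669  1.92338083  0.0453732   1.3306007
  0.85782762]
```

```bash
python3 -m jog '{"translation":[[-0.1,-0.2,0],[-0.2,-0.4,0],[-0.3,-0.6,0.1],[-0.4,-0.8,0.2],[-0.418,-0.853,0.3],[-0.418,-0.853,0.3],[-0.418,-0.853,0.3]],"yaw":[0,0,0,0,0,0,0],"jaw":[0.4,0.4,0.4,0.4,0.4,0.4,0.4]}'
python3 - <<'E'
from h import *
print(frac([*W(SW)[:2],.094],p[2]+np.pi/2),ctrl.get_state()['joint_positions'])
for n,(a,b,c,d) in dict(top=(190,320,320,440),side=(150,300,220,400)).items():
    im=ctrl.get_image(n); a_=im['pixels'][a:b,c:d]; cv2.imwrite(f'pics/{n}1.png',cv2.resize(a_,None,fx=4,fy=4,interpolation=cv2.INTER_CUBIC))
E
```

```text
time: 3.58
position: [0.4584, -0.0738, 0.3455]
tool_rot: [0.56, 3.09, 0.001]
ft_force: [-0.5, 1.5, -0.3]
grip_width: 0.6
grip_force: 0.0
([-0.0011, -0.027, 0.3464], np.float64(0.001)) [-0.54347527 -0.06701126  0.62962185  1.99177672  0.04166047  1.20330417
  1.28248399]
```

View pics/side1.png

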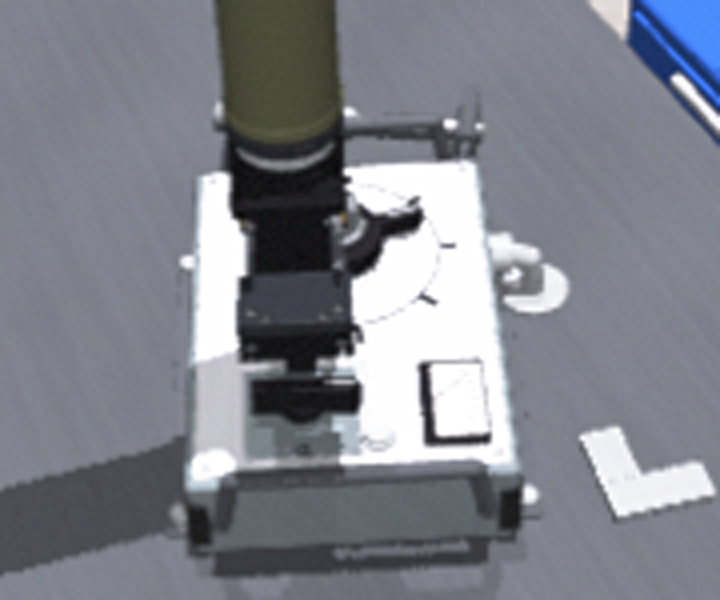

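```bash
python3 -m jog '{"translation":[[0,-0.027,0.0],[0,-0.027,0.15],[0,-0.027,0.3],[0,-0.027,0.34],[0,-0.027,0.34],[0,-0.027,0.34]],"yaw":[0,0,0,0,0,0],"jaw":[0.4,0.4,0.4,0.4,0.4,0.4]}'
python3 -m jog '{"translation":[[0,0,0],[0,0,0],[0,0,0],[0,0,0],[0,0,0],[0,0,0]],"yaw":[0,0,0,0,0,0],"jaw":[0.7,0.9,1,1,1,1]}' 20
python3 - <<'E'
from h import *
print(frac([*W(SW)[:2],.094],p[2]+np.pi/2))
E
```

```text
time: 4.42
position: [0.4566, -0.0805, 0.278]
tool_rot: [0.563, 3.089, 0.001]
ft_force: [-0.6, 0.2, -0.2]
grip_width: 0.6
grip_force: 0.0
time: 5.18
position: [0.4575, -0.0767, 0.2776]
tool_rot: [0.559, 3.088, 0.011]
ft_force: [4.5, 10.0, -3.2]
grip_width: 0.38
grip_force: 20.0
([-0.0006, -0.012, 0.0068], np.float64(0.0011))
```

The pads stopped at 33 mm, so they are on the round boss of the handle rather than the bar. The force shows the true axis is about 4 mm further left. I'll recentre there and turn by friction, overshooting slightly against the stop.

```bash
python3 -m jog '{"translation":[[0,0.02,0],[0,0.02,0],[0,0.02,0],[0,0.02,0],[0,0.02,0],[0,0.02,0],[0,0.02,0],[0,0.02,0]],"yaw":[0,0,0.05,0.1,0.15,0.2,0.25,0.25],"jaw":[1,1,1,1,1,1,1,1]}' 30
python3 - <<'E'
from h import *
for n,(a,b,c,d) in dict(side=(170,300,220,400)).items():
    im=ctrl.get_image(n); a_=im['pixels'][a:b,c:d]; cv2.imwrite(f'pics/{n}2.png',cv2.resize(a_,None,fx=4,fy=4,interpolation=cv2.INTER_CUBIC))
E
```

```text
time: 6.18
position: [0.4571, -0.0772, 0.2774]
tool_rot: [-1.706, -2.637, 0.0]
ft_force: [-2.9, 1.2, 6.8]
grip_width: 0.371
grip_force: 30.0
```

View pics/side2.png

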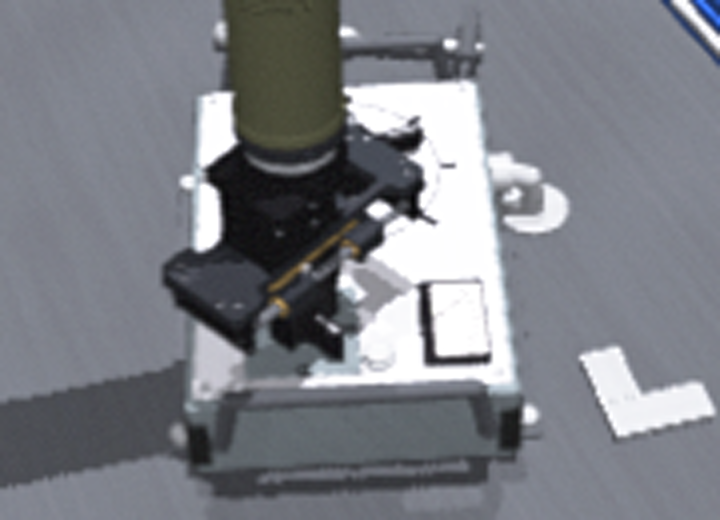

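The nose is now at crop (335,350), so the handle follows the gripper to about 45°. I'll continue to the stop.

```bash
python3 -m jog '{"translation":[[0,0,0],[0,0,0],[0,0,0],[0,0,0],[0,0,0],[0,0,0],[0,0,0],[0,0,0]],"yaw":[0.05,0.1,0.15,0.2,0.25,0.29,0.29,0.29],"jaw":[1,1,1,1,1,1,1,1]}' 30
python3 -m jog '{"translation":[[0,0,0],[0,0,0],[0,0,0],[0,0,-0.3],[0,0,-0.5],[0,0,-0.5]],"yaw":[0,0,0,0,0,0],"jaw":[0.4,0.4,0.4,0.4,0.4,0.4]}'
python3 - <<'E'
from h import *
s=p[2]+1.4-1.06  # pointer dir
D=W(DIAL); r=.057
for z in (.165,.094): print(frac([D[0]+r*np.cos(s),D[1]+r*np.sin(s),z],s+np.pi/2))
E
```

```text
time: 7.22
position: [0.4551, -0.0782, 0.2769]
tool_rot: [-2.688, -1.618, 0.012]
ft_force: [-10.7, -1.5, 13.4]
grip_width: 0.375
grip_force: 30.0
time: 7.98
position: [0.4586, -0.077, 0.3799]
tool_rot: [2.689, 1.62, 0.01]
ft_force: [-0.3, -1.2, -1.4]
grip_width: 0.598
grip_force: 0.0
([0.9665, 0.295, 0.1693], np.float64(-0.6479))
([0.9651, 0.293, 0.5243], np.float64(-0.6479))
```

```bash
python3 -m jog '{"translation":[[0.1,0.03,0],[0.25,0.07,0],[0.4,0.12,0],[0.55,0.17,0],[0.7,0.22,0],[0.85,0.26,0],[0.966,0.295,0.05],[0.966,0.295,0.05]],"yaw":[-0.055,-0.11,-0.165,-0.22,-0.275,-0.33,-0.385,-0.44],"jaw":[0.4,0.4,0.4,0.4,0.4,0.4,0.4,0.4]}'
python3 -m jog '{"translation":[[0,0,0],[0,0,0],[0,0,0],[0,0,0],[0,0,0],[0,0,0]],"yaw":[-0.055,-0.11,-0.165,-0.208,-0.208,-0.208],"jaw":[0.4,0.4,0.4,0.4,0.4,0.4]}'
python3 - <<'E'
from h import *
s=p[2]+1.4-1.06
D=W(DIAL); r=.057
for z in (.165,.094): print(frac([D[0]+r*np.cos(s),D[1]+r*np.sin(s),z],s+np.pi/2))
T=ctrl.get_image('top'); S=ctrl.get_image('side')
a=cv2.resize(T['pixels'][185:285,280:420],None,fx=4,fy=4,interpolation=cv2.INTER_CUBIC); b=cv2.resize(S['pixels'][170:300,220:400],None,fx=4,fy=4,interpolation=cv2.INTER_CUBIC)
c=np.zeros((520,1280,3),np.uint8); c[:400,:560]=a; c[:,560:]=b; cv2.imwrite('pics/c3.png',cv2.resize(c,(800,325),interpolation=cv2.INTER_AREA))
for im in(T,S):
    for l in('output_switch','switch_nose'):
        for q in ctrl.silhouettes(l,im)[:1]: print(l,q['p'],q['at'])
E
```

```text
time: 8.98
position: [0.6001, 0.0689, 0.3638]
tool_rot: [-1.026, -2.966, 0.004]
ft_force: [-0.9, -0.7, -0.7]
grip_width: 0.603
grip_force: 0.0
time: 9.72
position: [0.5997, 0.0665, 0.366]
tool_rot: [-0.037, -3.14, 0.001]
ft_force: [-0.1, 0.3, 0.1]
grip_width: 0.6
grip_force: 0.0
([-0.008, -0.0008, 0.094], np.float64(-0.0006))
([-0.0083, -0.0007, 0.4489], np.float64(-0.0006))
output_switch 0.56 [377.4, 248.5]
switch_nose 0.71 [376.0, 254.2]
output_switch 0.63 [293.3, 249.4]
switch_nose 0.48 [298.0, 250.4]
```

View pics/c3.png

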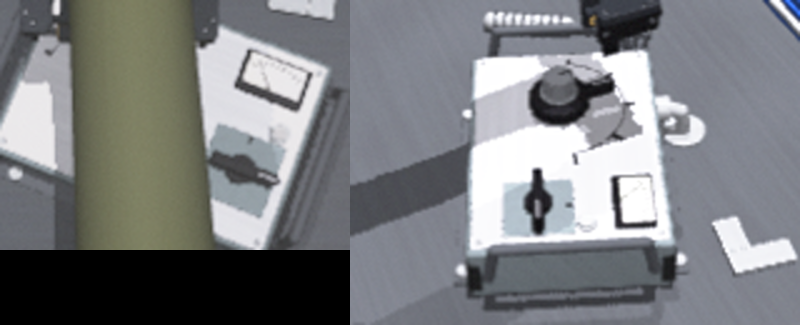

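The switch is off: the nose points to station right in both views. Now I descend astride the pointer handle.

```bash
python3 -m jog '{"translation":[[-0.008,0,0.15],[-0.008,0,0.3],[-0.008,0,0.43],[-0.008,0,0.44],[-0.008,0,0.44]],"yaw":[0,0,0,0,0],"jaw":[0.4,0.4,0.4,0.4,0.4]}'
python3 -m jog '{"translation":[[0,0,0],[0,0,0],[0,0,0],[0,0,0],[0,0,0],[0,0,0]],"yaw":[0,0,0,0,0,0],"jaw":[0.7,0.9,1,1,1,1]}' 12
python3 - <<'E'
from h import *
D=W(DIAL); r=.057; s=p[2]+1.4-1.06
print(frac([D[0]+r*np.cos(s),D[1]+r*np.sin(s),.096],s+np.pi/2))
for k in range(1,9):
    s=p[2]+1.4-(1.06+1.04*k/8); print(frac([D[0]+r*np.cos(s),D[1]+r*np.sin(s),.096],s+np.pi/2))
E
```

```text
time: 10.65
position: [0.6018, 0.0666, 0.2796]
tool_rot: [0.034, 3.14, 0.0]
ft_force: [0.3, 0.5, 0.3]
grip_width: 0.601
grip_force: 0.0
time: 11.4
position: [0.6015, 0.0678, 0.279]
tool_rot: [0.032, 3.141, 0.003]
ft_force: [0.5, 3.1, 0.1]
grip_width: 0.163
grip_force: 12.0
([0.0011, -0.0072, 0.0038], np.float64(0.0003))
([0.0036, -0.0441, 0.0038], np.float64(0.0417))
([0.0108, -0.0804, 0.0037], np.float64(0.0831))
([0.0227, -0.1155, 0.0036], np.float64(0.1245))
([0.039, -0.1487, 0.0036], np.float64(0.1659))
([0.0595, -0.1796, 0.0035], np.float64(0.2072))
([0.0838, -0.2075, 0.0034], np.float64(0.2486))
([0.1115, -0.232, 0.0034], np.float64(0.29))
([0.1421, -0.2528, 0.0033], np.float64(0.3314))
```

```bash
python3 -m jog '{"translation":[[0.0025,-0.037,0],[0.010,-0.073,0],[0.022,-0.108,0],[0.038,-0.1415,0],[0.058,-0.172,0],[0.083,-0.200,0],[0.110,-0.225,0],[0.141,-0.246,0]],"yaw":[0.0415,0.083,0.1245,0.166,0.207,0.2485,0.29,0.331],"jaw":[1,1,1,1,1,1,1,1]}'
python3 -m jog '{"translation":[[0,0,0],[0,0,0]],"yaw":[0,0],"jaw":[1,1]}'
python3 - <<'E'
from h import *
D=W(DIAL); r=.057; s=p[2]+1.4-2.1
print(frac([D[0]+r*np.cos(s),D[1]+r*np.sin(s),.096],s+np.pi/2))
E
```

```text
time: 12.4
position: [0.5719, 0.0203, 0.2789]
tool_rot: [-1.591, -2.706, -0.004]
ft_force: [-0.7, 6.8, 1.5]
grip_width: 0.159
grip_force: 12.0
time: 12.65
position: [0.5715, 0.02, 0.2789]
tool_rot: [-1.586, -2.707, -0.003]
ft_force: [-2.0, 6.2, 4.1]
grip_width: 0.156
grip_force: 12.1
([-0.011, -0.0029, 0.0034], np.float64(0.0006))
```

```bash
python3 -m jog '{"translation":[[0,0,0],[0,0,0],[0,0,0],[0,0,-0.3],[0,0,-0.5],[0,0,-0.5]],"yaw":[0,0,0,0,0,0],"jaw":[0.4,0.4,0.4,0.4,0.4,0.4]}'
python3 - <<'E'
from h import *
st=ctrl.get_state(); R=Ro.from_rotvec(st['tool_rot']).as_matrix(); print(st['position'],R[:,1],R[:,0])
print(frac((.55,.22,.2),np.arctan2(R[1,1],R[0,1])))
print(frac([*W(SW)[:2],.2],p[2]))
T=ctrl.get_image('top'); S=ctrl.get_image('side')
a=cv2.resize(T['pixels'][185:285,280:420],None,fx=3,fy=3,interpolation=cv2.INTER_CUBIC); b=cv2.resize(S['pixels'][180:260,250:360],None,fx=4,fy=4,interpolation=cv2.INTER_CUBIC)
c=np.zeros((320,860,3),np.uint8); c[:300,:420]=a; c[:,420:]=b; cv2.imwrite('pics/c4.png',c[:,:800])
E
```

```text
time: 13.4
position: [0.5733, 0.0172, 0.3825]
tool_rot: [1.588, 2.704, 0.007]
ft_force: [0.1, 0.8, -0.6]
grip_width: 0.592
grip_force: 0.0
[0.57331583 0.01715356 0.38245906] [0.87324768 0.48723205 0.00658964] [-0.48722774  0.87327178 -0.0023524 ]
([0.9425, 0.3924, 0.0017], np.float64(0.0))
([-0.1357, -0.743, -0.0033], np.float64(0.2771))
```

View pics/c4.png

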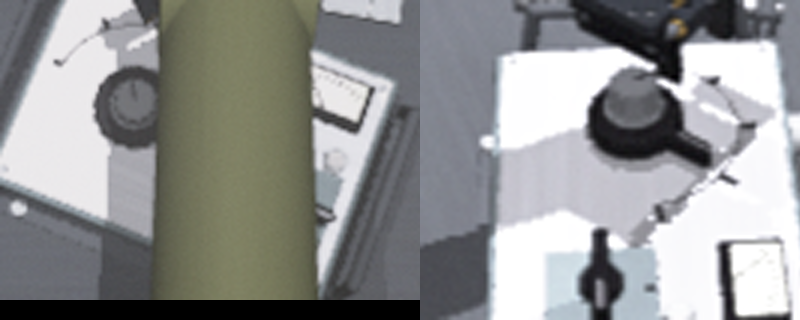

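The pointer now points at mark 4 (side crop (710,158) against the mark at (730,180)). I'll move over the switch, then measure the ring in clear view before switching on.

```bash
python3 -m jog '{"translation":[[-0.02,-0.1,0],[-0.04,-0.25,0],[-0.07,-0.4,0],[-0.1,-0.55,0],[-0.12,-0.7,0],[-0.125,-0.735,0],[-0.125,-0.735,0],[-0.125,-0.735,0]],"yaw":[0.05,0.1,0.15,0.2,0.25,0.277,0.277,0.277],"jaw":[0.4,0.4,0.4,0.4,0.4,0.4,0.4,0.4]}'
python3 - <<'E'
from h import *
print(frac([.4577,-.0767,.094],p[2]))
T=ctrl.get_image('top'); S=ctrl.get_image('side')
D=W(DIAL)
a=cv2.resize(T['pixels'][180:260,280:380],None,fx=4,fy=4,interpolation=cv2.INTER_CUBIC); b=cv2.resize(S['pixels'][180:260,260:360],None,fx=4,fy=4,interpolation=cv2.INTER_CUBIC)
for im,i,o in((T,a,(280,180)),(S,b,(260,180))):
    for k,col in((2.0,(0,0,255)),(2.1,(0,255,0)),(2.2,(255,0,0))):
        s=p[2]+1.4-k; q=proj(im,np.array([D[0]+.076*np.cos(s),D[1]+.076*np.sin(s),.105]))
        x=((q-o+.5)*4).astype(int); cv2.circle(i,tuple(int(v) for v in x),2,col,-1)
cv2.imwrite('pics/c5.png',np.hstack([a,b]))
E
```

```text
time: 14.5
position: [0.4561, -0.0751, 0.3781]
tool_rot: [-2.582, -1.79, 0.002]
ft_force: [0.5, -0.3, 0.2]
grip_width: 0.6
grip_force: 0.0
([-0.0045, 0.0108, 0.5093], np.float64(0.001))
```

View pics/c5.png

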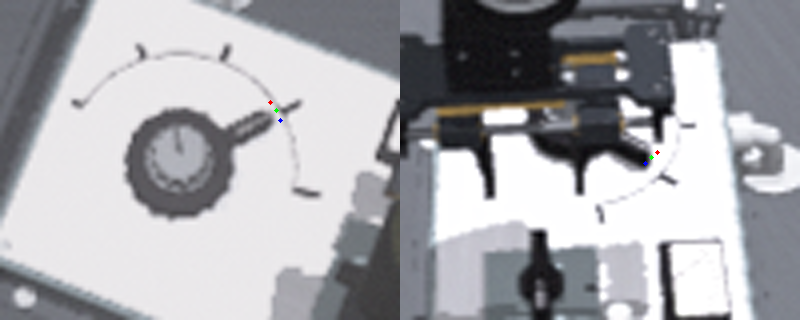

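The pointer tip at (275,112) and mark 4 at (291,105) are collinear with the axis, and both views agree with 2.1. The fine knob's line is unchanged. Now I switch on.

```bash
python3 -m jog '{"translation":[[-0.0045,0.011,0.1],[-0.0045,0.011,0.25],[-0.0045,0.011,0.4],[-0.0045,0.011,0.5],[-0.0045,0.011,0.505],[-0.0045,0.011,0.505]],"yaw":[0,0,0,0,0,0],"jaw":[0.4,0.4,0.4,0.4,0.4,0.4]}'
python3 -m jog '{"translation":[[0,0,0],[0,0,0],[0,0,0],[0,0,0],[0,0,0],[0,0,0]],"yaw":[0,0,0,0,0,0],"jaw":[0.7,0.9,1,1,1,1]}' 30
```

```text
time: 15.35
position: [0.4583, -0.077, 0.2783]
tool_rot: [2.583, 1.787, 0.001]
ft_force: [0.3, 0.4, 0.8]
grip_width: 0.602
grip_force: 0.0
time: 16.1
position: [0.4563, -0.0764, 0.2778]
tool_rot: [-2.579, -1.784, 0.005]
ft_force: [-8.1, 2.6, 8.4]
grip_width: 0.37
grip_force: 30.0
```

```bash
python3 -m jog '{"translation":[[0,-0.008,0],[0,-0.008,0],[0,-0.008,0],[0,-0.008,0],[0,-0.008,0],[0,-0.008,0],[0,-0.008,0],[0,-0.008,0]],"yaw":[0,-0.05,-0.1,-0.15,-0.2,-0.25,-0.3,-0.35],"jaw":[1,1,1,1,1,1,1,1]}'
python3 -m jog '{"translation":[[0,0,0],[0,0,0],[0,0,0],[0,0,0],[0,0,0],[0,0,0]],"yaw":[-0.05,-0.1,-0.15,-0.2,-0.2,-0.2],"jaw":[1,1,1,1,1,1]}'
python3 -m jog '{"translation":[[0,0,0],[0,0,0],[0,0,0],[0,0,-0.3],[0,0,-0.6],[0,0,-0.6],[0,0.4,-0.6],[0,0.8,-0.6]],"yaw":[0,0,0,0,0,0,0,0],"jaw":[0.4,0.4,0.4,0.4,0.4,0.4,0.4,0.4]}'
```

```text
time: 17.1
position: [0.4565, -0.0758, 0.278]
tool_rot: [1.261, 2.877, 0.003]
ft_force: [0.9, 3.4, 0.6]
grip_width: 0.372
grip_force: 30.0
time: 17.85
position: [0.4571, -0.0752, 0.2779]
tool_rot: [0.319, 3.122, 0.004]
ft_force: [4.0, 3.6, -4.4]
grip_width: 0.374
grip_force: 30.0
time: 18.85
position: [0.4815, 0.0464, 0.3973]
tool_rot: [-0.323, -3.125, -0.001]
ft_force: [1.4, -0.1, 0.3]
grip_width: 0.602
grip_force: 0.0
```

```bash
python3 -m jog '{"translation":[[0,0.25,0],[0,0.5,0],[0,0.75,0],[0,1,0],[0,1,0],[0,1,0],[0,1,0]],"yaw":[0,0,0,0,0,0,0],"jaw":[0.4,0.4,0.4,0.4,0.4,0.4,0.4]}'
python3 - <<'E'
from h import *
T=ctrl.get_image('top'); S=ctrl.get_image('side')
a=cv2.resize(T['pixels'][185:285,300:400],None,fx=4,fy=4,interpolation=cv2.INTER_CUBIC); b=cv2.resize(S['pixels'][180:280,260:360],None,fx=4,fy=4,interpolation=cv2.INTER_CUBIC)
for im,i,o in((T,a,(300,185)),(S,b,(260,180))):
    for k,col in((0,(0,255,0)),(-.15,(0,0,255))):
        s=p[2]+k; q=proj(im,np.array([.4575+.044*np.cos(s),-.0765+.044*np.sin(s),.104]))
        x=((q-o+.5)*4).astype(int); cv2.circle(i,tuple(int(v) for v in x),2,col,-1)
cv2.imwrite('pics/c6.png',np.hstack([a,b]))
E
```

```text
time: 19.73
position: [0.5222, 0.2398, 0.3976]
tool_rot: [-0.323, -3.125, 0.001]
ft_force: [-0.2, -0.1, 0.1]
grip_width: 0.603
grip_force: 0.0
```

View pics/c6.png

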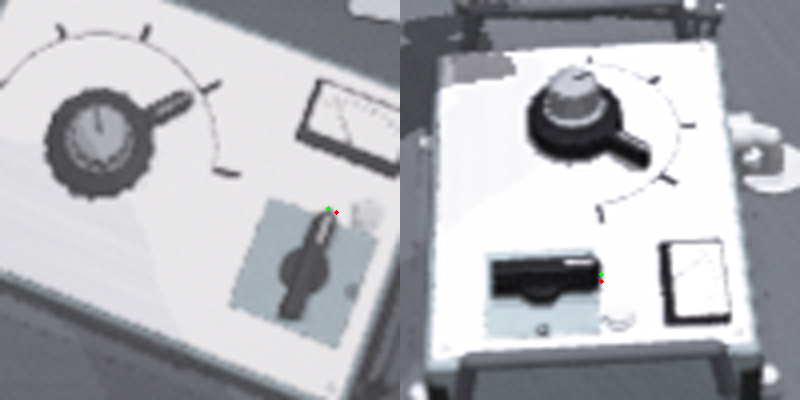

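The nose at (328,210) points to the far side, parallel to the plate edge, so the switch is fully on. The ring is still on mark 4 and the robot is clear, so I'm handing in.

```bash
python3 -c "
from bench import ctrl
print(ctrl.close_job())"
```

```text
the job is handed in; nothing more can be done
None
```

I switched the output off, turned the coarse ring to the fourth mark, switched the output fully on again and handed the job in; in the pictures the fine knob looks unmoved, and the arm never went near the tools.

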